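# Index the vial carousel by clicks and lock it with the cam lever

## Robot

A 6-joint arm with a two-finger parallel gripper is mounted at the origin on the work surface. World frame = base frame: x ahead of the robot, y to its left, z up, the work surface at z = 0. Lengths are in mm, angles in rad, forces in N, time in s.
With the tool pointing down it reaches from about 350 to 975 mm from the base axis. Payload 7.1 kg.
Tool frame: the origin (TCP) lies at the very end of the fingers, on their centre line; the grasp point (between the pads) lies 19 mm behind it; z points along the fingers, y is the direction in which the jaws open and shut (so a half turn about z gives the same grasp; the last joint's range is limited). The gripper opens to 88 mm and grips with 3 to 60 N. Pads are 20 mm wide; open, the fingers measure 115 mm over their backs; the gripper's body (75 mm by 178 mm) begins 61 mm behind the grasp point.
Start: joints at [-1.268, 0.423, 1.63, -0, 1.089, -0.019], TCP at [197.689, -592.894, 222.675] pointing down, gripper open.
Joint ranges: [-3, 3], [-0.9, 2.11], [0.09, 2.58], [-1.31, 4.45], [0.11, 2.69], [-2.54, 2.54]. Speed limits (rad/s): [2.39, 2.39, 3.01, 3.14, 3.14, 3.14].

## Interface

Orientations are given as a rotation vector (axis times angle).
In Python, from workcell import readout, imaging, close_job gives the robot as it stands.
- The arm moves only by the tool carry_out, never from a script. Its argument "rows" is a list of rows, each a list of 3 entries, a list of its own where there are three numbers: the shift along the tool's x, y, z in m, then the turn, a rotation vector about the tool's x, y, z in rad, then the closure, from 0 (fully open) to 1 (shut). In form: [[[dx, dy, dz], [wx, wy, wz], hand], ...]. A call has 1 to 12 rows; each row shifts and turns the commanded pose from where the row before left it, along the tool's axes as they then stand; what a row does not reach is not made up. A row lasts 1/12 s, in which the tool goes at most 41.7 mm and 7.16 degrees, less where a joint would pass 70% of its speed; a pose out of reach is approached as far as the arm can. A call with a gripper value outside its range is refused whole. The fingers move at their own pace and stop on an object; the grip force is fixed at half the most. Time passes only in rows, so rows that do not move let the fingers close. It gives the time, the measured TCP pose, the force and the opening at its end, in the units of the state.
- readout.get_obs(): the state, without advancing time (a new reading comes with each control period).
- imaging.get_image(name): name is "scene" or "top" or "wrist"; returns the picture (384x512x3 uint8, red, green, blue); there is no depth.
- imaging.camera_params(name): a dict with "fx", "fy", "cx", "cy" (pixels), "k1" (the pictures are not rectified: a ray, as slopes to the right and down, at radius r is drawn at 1 + k1 r^2 times it, then the intrinsics apply), "rvec" (rotation vector, rad) and "tvec" (3), from world to camera coordinates, as OpenCV has them; the wrist camera has in their place "T_tool_cam" (4x4, takes a point from camera to tool coordinates, whose origin is the TCP and whose axes are the flange's). Camera axes: x right, y down, z forward; pixel columns grow to the right and rows downward; lengths in mm; the calibration is good to about 2 mm. A picture is of the moment at which its call begins: read the wrist's pose just before it. camera_params takes no time and is no camera call.
- close_job(): hands the job in, once; it reports no verdict.
The state is a dict: "t": time; "qpos": joint angles; "qvel": joint speeds; "joint_torque": joint torques, N m; "ee_pos": TCP position; "orientation": TCP orientation; "ft_force": force on the tool from outside, world axes, zero at the start; "moment": the same for the moment, N m; "width": finger opening in mm.
Only numpy, scipy, OpenCV 4.12 (cv2) and the standard library are available. Lean on these libraries where they do the work, as an engineer would, in place of code of your own. Each camera call takes 0.05 s, during which the arm holds its last target.

## Task

The amber vial with the blue cap is to be run next. Turn the vial carousel by its four-armed hand-wheel, counting the clicks (one per vial place), so that the amber vial stops on the click right under the needle without running past it; then swing the red cam lever clockwise until the sprung bolt drops into the cam's notch and locks the carousel. Keep off the needle head and leave the other things on the bench where they are.

Things in the scene. Friction and masses are not known exactly. Their poses are not given: they have to be found in the camera images.
- sampler: Vial sampler, fixed: white base slab, top 42 mm above the bench. Origin on the bench under the carousel's upright axis; x points away from the robot (within 15 deg), y to the left of that. The slab spans x -105 to 105, y -240 to 135 mm. The needle post stands at its far left, 60 deg from x towards y, the cam lock on its -y part. The side of the hand-wheel away from the post (-120 deg) is free from above.
- carousel (a joint): Turn of the carousel, rad, clockwise from above positive, endless. 0: amber vial under the needle. A click stop each 0.5236 rad (30 deg): 0.21 N m (5 N on an arm) leaves a stop; past half-way it snaps on to the next by itself. Starts 2, 3 or 4 clicks short (clockwise) of 0, rarely half-way between stops. The bolt drops only on a stop; the carousel cannot turn after that.
- wheel_hub (a point): Point on the carousel's axis at arm height, 160 mm above the bench. Hand-wheel: black hub 36 mm wide, 147 to 176 mm high; four level steel arms 10 mm thick, 90 deg apart, ending in black balls 16 mm wide, 46 mm from the axis. Vials 22.5 mm wide stand below on a 70 mm radius, cap tops 131 mm above the bench: 24 mm free under the arms.
- wheel_arm (a point): Centre of the ball on one of the four arms, 46 mm from the axis. Seen from the axis it points 45 deg anticlockwise (from above) of the amber vial; the other arms are at 90, 180 and 270 deg from it.
- vial_amber (a point): Centre of the top of the amber vial's blue cap, 70 mm from the carousel's axis, 130 mm above the bench; rides on the carousel. The other vials are clear with silver caps; two places are empty.
- needle_tip (a point): Lower end of the fixed needle, 70 mm from the carousel's axis 60 deg from the sampler's +x towards +y, 145 mm above the bench. The vial below it is the one sampled.
- needle_head: White fixed needle head on a steel post 22 mm thick 118 mm from the carousel's axis, 60 deg from the sampler's +x towards +y. Origin as sampler. In that direction it spans 51 to 141 mm from the axis, 38 mm wide, 188 to 250 mm above the bench; a sleeve 16 mm wide and the needle hang below it 70 mm from the axis. Not to be pressed or knocked.
- lock_cam (a joint): Turn of the red lever, rad, clockwise from above positive. Lever direction in the sampler's frame (from +x, anticlockwise positive) = -60 deg minus this. Starts at -0.45 to 0.35. From 0.9 the bolt's roller runs down a ramp into the notch and pulls the lever on; it is down from 1.2; notch centre 1.40, its far wall stops the lever at 1.45 to 1.5. Friction 0.06 N m, 1.2 N at 50 mm.
- lock_axis (a point): Point on the cam lock's upright axis, 145 mm from the carousel's axis along the sampler's -y, 87 mm above the bench (mid height of the lever). Round it a red knob 32 mm wide, top 100 mm above the bench, over a brass cam disc 52 mm wide, 53 to 62 mm high.
- lever_end (a point): Centre of the red lever's rounded end (17 mm wide), 78 mm from the lock's axis, 87 mm above the bench. The lever is an upright bar 12 mm thick, 76 to 98 mm above the bench, from the knob to this end. The part of the slab under its sweep carries nothing higher than 65 mm.
- lock_bolt (a joint): Travel of the sprung index bolt (spring about 6 N) towards the carousel, m: 0 to 0.002 while its roller, 12 mm wide on the outer side of the brass cam, rides on the cam's rim; 0.008 to 0.009 when it has dropped in the notch and the bolt's nose is in a slot of the carousel's rim plate.
- reagent_bottle: Amber glass bottle with a blue screw cap, 70 mm wide, 128 mm high, loose; origin at the centre of its underside. Leave alone.
- vial_rack: Clear plastic rack with spare vials, 82 x 188 x 81 mm, loose; origin at the centre of its underside. Leave alone.
- beaker: Glass beaker, 72 mm wide, 95 mm high, loose; origin at the centre of its underside. Leave alone.
- wash_bottle: White plastic wash bottle with red cap and bent spout, 72 mm wide, 190 mm high, loose; origin at the centre of its underside. Leave alone.
- pipette: White and blue hand pipette, about 280 mm long, lying on the bench along its x axis, loose; origin under its middle. Leave alone.
- cap_box: Open cardboard box of silver crimp caps, 85 x 115 x 45 mm, loose; origin at the centre of its underside. Leave alone.

How it is judged (in metres and radians):
On the way, in this order (a step that is already met when the one before it is completed fails the run):
1. the amber vial is under the needle, on its click stop, with the bolt not yet dropped (horizontal distance between vial_amber and needle_tip below 0.006 m and velocity of joint carousel between -0.15 and 0.15 rad/s and value of joint lock_bolt below 0.003 m), for 0.2 s.
2. the sprung bolt has dropped into the cam's notch and locks the carousel (value of joint lock_bolt above 0.006 m and horizontal distance between vial_amber and needle_tip below 0.006 m), for 0.2 s.
At the end, for the whole second after the job is handed in: The amber vial stands under the needle (cap centre within 6 mm of the needle's line), the lock bolt has dropped at least 6 mm (into the cam's notch and the carousel's slot), carousel and lever are at rest (all of step 2 and velocity of joint carousel between -0.1 and 0.1 rad/s and velocity of joint lock_cam between -0.1 and 0.1 rad/s); the robot touches nothing.
It fails at once if the carousel ran more than half a click past the needle (value of joint carousel above 0.3 rad or value of joint carousel below -6.58318 rad).
It fails at once if the needle head was pressed or knocked (contact force between needle_head and anything else above 2 N).
It fails at once if a thing on the bench was moved by more than 20 mm (distance of any of reagent_bottle, vial_rack, beaker, wash_bottle, pipette, cap_box from where it was at the start of the episode above 0.02 m).
It also fails if it takes over 51 s, if anything falls off the work surface, if the arm or the gripper's body presses on something with over 40 N, if the wrist force passes 120 N, or if a joint passes its speed limit or range.

## Working session

There is one attempt and no reset: what is moved stays moved. The work goes in short steps, Python scripts to look and compute and a tool call to move; the robot and the scene stay as the last step left them, time stands still between calls to the robot, and variables do not carry over. Pictures are saved under pics/ and viewed, and the job is handed in when it is done.

Besides the shell and the picture viewer there is one more tool, called by a JSON object that holds its "api" and its "payload". carry_out: Moves the arm, as the interface text tells. Its arguments: {"type":"object","properties":{"rows":{"type":"array","items":{"type":"array"}}},"required":["rows"]}

```bash
mkdir -p pics; ls; python3 - <<'E'
from workcell import readout, imaging
import cv2
print(readout.get_obs())
for n in ["scene","top","wrist"]:
    print(n,imaging.camera_params(n))
    cv2.imwrite(f"pics/{n}0.png",imaging.get_image(n)[:,:,::-1])
E
```

```text
pics
{'t': 0.0, 'qpos': array([-1.26798698e+00,  4.23814258e-01,  1.63070154e+00, -6.00207022e-06,
        1.08858279e+00, -1.89821789e-02]), 'qvel': array([-0.00011663,  0.00016348, -0.00137864,  0.00126049,  0.00102432,
       -0.00017385]), 'joint_torque': array([-2.25315939e-04, -5.44626045e+01, -2.73662800e+01,  6.44248375e-02,
        2.27520405e-02, -1.41087335e-04]), 'ee_pos': array([ 197.53336368, -592.3742909 ,  221.91375767]), 'orientation': array([-3.09954488e+00, -5.03056493e-01,  3.42675888e-04]), 'ft_force': array([ 0.55562657,  0.38310486, -0.08209069]), 'moment': array([ 0.05162764,  0.01265309, -0.02758891]), 'width': 87.71832807611781}
scene {'fx': 448.47725634397403, 'fy': 448.47725634397403, 'cx': 251.68060026771872, 'cy': 190.4308732789254, 'k1': -0.055810855242409266, 'rvec': array([ 0.75118237,  2.73778946, -0.90237051]), 'tvec': array([ 424.89224215, -109.81333623, 1695.51017231])}
top {'fx': 474.0275279374731, 'fy': 474.0275279374731, 'cx': 249.66155066508722, 'cy': 189.42131968523245, 'k1': -0.02925762309379792, 'rvec': array([ 2.13978104, -2.17251485,  0.1248524 ]), 'tvec': array([ -15.20025029,  504.06635017, 1840.37144449])}
wrist {'fx': 313.61369195761523, 'fy': 313.61369195761523, 'cx': 255.15386694942956, 'cy': 191.5604118541894, 'k1': 0.007440668522965072, 'T_tool_cam': array([[-4.43414890e-04, -9.63334102e-01, -2.68304328e-01,
         7.33787058e+01],
       [ 9.99999788e-01, -2.99310516e-04, -5.77995780e-04,
         1.12499604e+00],
       [ 4.76496739e-04, -2.68304527e-01,  9.63334030e-01,
        -1.62219476e+02],
       [ 0.00000000e+00,  0.00000000e+00,  0.00000000e+00,
         1.00000000e+00]])}
```

View pics/scene0.png

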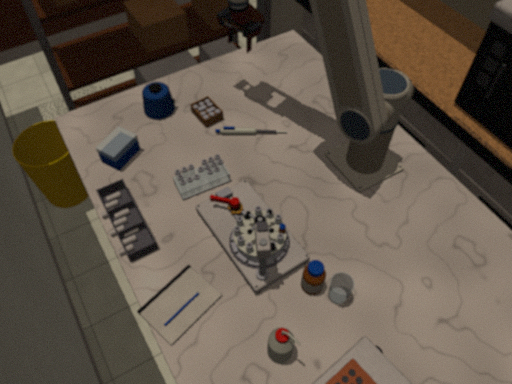

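View pics/top0.png

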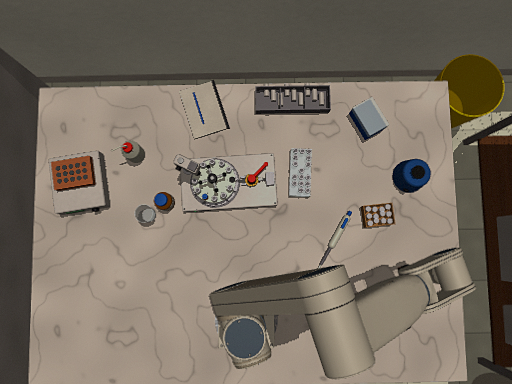

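View pics/wrist0.png

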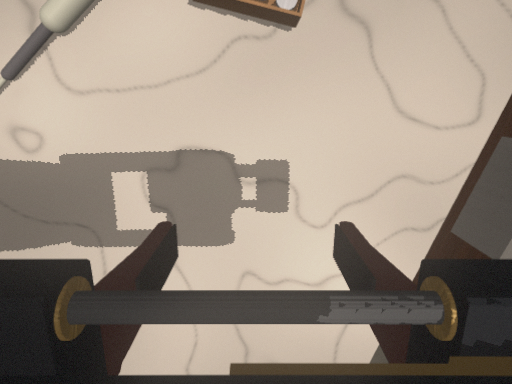

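The top view shows the sampler at about (213,178), the red lever at about (258,175), and a blue cap near (205,197). I'll zoom in and cast rays to measure them.

```bash
cat > h.py <<'E'
import numpy as np, cv2
from scipy.spatial.transform import Rotation as R
from workcell import readout, imaging
def campose(n, obs=None):
    p=imaging.camera_params(n)
    if n=="wrist":
        T=p["T_tool_cam"]; Rt=R.from_rotvec(obs["orientation"]).as_matrix()
        return p, Rt@T[:3,:3], Rt@T[:3,3]+obs["ee_pos"]
    Rc=R.from_rotvec(p["rvec"]).as_matrix()
    return p, Rc.T, -Rc.T@p["tvec"]
def ray(n,uv,obs=None):
    p,Rw,c=campose(n,obs)
    d=np.array([(uv[0]-p["cx"])/p["fx"],(uv[1]-p["cy"])/p["fy"]]); s=d.copy()
    for _ in range(20): s=d/(1+p["k1"]*(s@s))
    return c, Rw@np.array([s[0],s[1],1.])
def onz(n,uv,z,obs=None):
    c,d=ray(n,uv,obs); return c+d*(z-c[2])/d[2]
def proj(n,P,obs=None):
    p,Rw,c=campose(n,obs); q=Rw.T@(np.asarray(P,float)-c); s=q[:2]/q[2]; s=s*(1+p["k1"]*(s@s))
    return np.array([s[0]*p["fx"]+p["cx"],s[1]*p["fy"]+p["cy"]])
E
python3 - <<'E'
from h import *
im=cv2.imread("pics/top0.png")
cv2.imwrite("pics/topz.png",cv2.resize(im[145:220,165:290],None,fx=6,fy=6,interpolation=cv2.INTER_CUBIC))
hsv=cv2.cvtColor(im,cv2.COLOR_BGR2HSV)
red=((hsv[...,0]<8)|(hsv[...,0]>172))&(hsv[...,1]>150)&(hsv[...,2]>80)
red[:,:230]=0; red[:,290:]=0; red[:145]=0;red[215:]=0
ys,xs=np.nonzero(red); print("red",xs.mean(),ys.mean(),xs.min(),xs.max(),ys.min(),ys.max())
bl=(hsv[...,0]>100)&(hsv[...,0]<130)&(hsv[...,1]>120)
bl[:,:180]=0;bl[:,250:]=0;bl[:150]=0;bl[215:]=0
ys,xs=np.nonzero(bl);print("blue",len(xs),xs.mean(),ys.mean(),onz("top",(xs.mean(),ys.mean()),130))
print("hub",onz("top",(212,178.5),176))
E
```

```text
red 256.34 173.04 248 267 162 181
blue 28 204.28571428571428 192.07142857142858 [484.31977308 146.34814832 130.        ]
hub [528.34579977 113.34340084 176.        ]
```

View pics/topz.png

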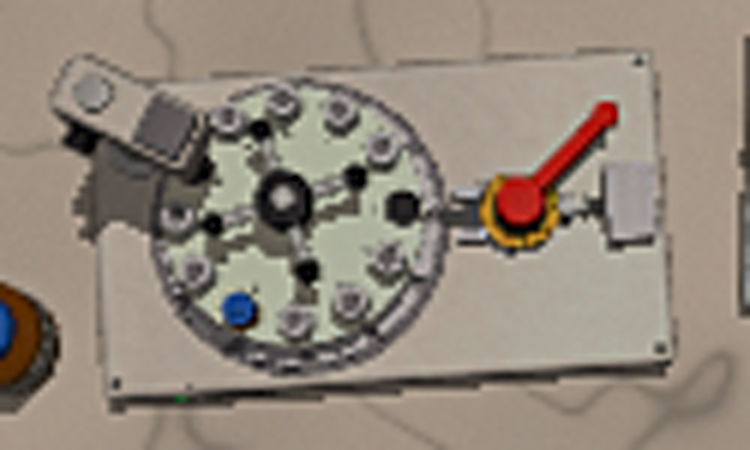

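{"api": "carry_out", "payload": {"rows": [[[0,0,-0.04],[0,0,0],0],[[0,0,-0.04],[0,0,0],0],[[0,0,-0.04],[0,0,0],0],[[0.026,-0.0257,-0.01],[0,0,0],0],[[0.026,-0.0257,-0.01],[0,0,0],0],[[0.026,-0.0257,0],[0,0,0],0],[[0.026,-0.0257,0],[0,0,0],0],[[0.026,-0.0257,0],[0,0,0],0],[[0.026,-0.0257,0],[0,0,0],0],[[0.026,-0.0257,0],[0,0,0],0],[[0.026,-0.0257,0],[0,0,0],0],[[0.026,-0.0257,0],[0,0,0],0]]}}

```text
t: 1.15
ee_pos: [346.8, -297.7, 362.6]
orientation: [-3.101, -0.503, -0.0]
ft_force: [0.5, 0.2, 1.2]
width: 87.6
```

{"api": "carry_out", "payload": {"rows": [[[0.026,-0.0257,0],[0,0,0],0],[[0.026,-0.0257,0],[0,0,0],0],[[0.026,-0.0257,0],[0,0,0],0],[[0.026,-0.0257,0],[0,0,0],0],[[0.026,-0.0257,0],[0,0,0],0],[[0.026,-0.0257,0],[0,0,0],0],[[0.026,-0.0257,0],[0,0,0],0],[[0.026,-0.0257,0],[0,0,0],0],[[0.026,-0.0257,0],[0,0,0],0],[[0.026,-0.0257,0],[0,0,0],0],[[0.026,-0.0257,0],[0,0,0],0]]}}

```text
t: 2.07
ee_pos: [528.7, 61.1, 362.5]
orientation: [3.101, 0.504, -0.0]
ft_force: [0.9, -0.7, -0.3]
width: 87.8
```

{"api": "carry_out", "payload": {"rows": [[[0,0,0],[0,0,-0.12],0],[[0,0,0],[0,0,-0.12],0],[[0,0,0],[0,0,-0.12],0],[[0,0,0],[0,0,-0.12],0],[[0,0,0],[0,0,-0.12],0],[[0,0,0],[0,0,-0.12],0],[[0,0,0],[0,0,-0.12],0],[[0,0,0],[0,0,-0.12],0],[[0,0,0],[0,0,-0.12],0],[[0,0,0],[0,0,-0.12],0],[[0,0,0],[0,0,-0.12],0],[[0,0,0],[0,0,-0.12],0]]}}

```text
t: 3.07
ee_pos: [528.2, 59.2, 362.4]
orientation: [-1.992, -2.429, 0.001]
ft_force: [-0.1, -0.3, 0.1]
width: 88.1
```

```bash
python3 - <<'E'
from h import *
import pickle
o=readout.get_obs(); pickle.dump(o,open("o1.pkl","wb"))
cv2.imwrite("pics/wrist1.png",imaging.get_image("wrist")[:,:,::-1]); cv2.imwrite("pics/top1.png",imaging.get_image("top")[:,:,::-1])
print(o["t"],o["ee_pos"],o["qpos"],o["width"]); print(R.from_rotvec(o["orientation"]).as_matrix().round(4))
E
```

```text
3.0667 [528.22246195  59.17167894 362.4112588 ] [ 8.91645477e-02  1.46073485e-01  1.68003465e+00  9.49458881e-07
  1.31605948e+00 -1.07774932e-01] 88.13247870188692
[[-1.957e-01  9.807e-01 -6.000e-04]
 [ 9.807e-01  1.957e-01 -1.000e-04]
 [ 1.000e-04 -6.000e-04 -1.000e+00]]
```

View pics/wrist1.png

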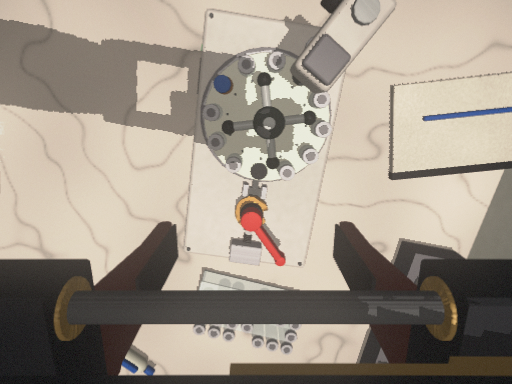

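The wrist view shows the hub at about (269,123) and the arm balls at (264,80), (309,118), (273,162) and (228,127). The blue cap is at (223,84), the red knob at (252,219) and the lever end at (280,261). I'll refine these with masks.

```bash
python3 - <<'E'
from h import *
import pickle
o=pickle.load(open("o1.pkl","rb"))
im=cv2.imread("pics/wrist1.png"); hsv=cv2.cvtColor(im,cv2.COLOR_BGR2HSV)
def blobs(m,lo,hi,box):
    mm=np.zeros_like(m,np.uint8); x0,y0,x1,y1=box; mm[y0:y1,x0:x1]=m[y0:y1,x0:x1]
    n,l,s,c=cv2.connectedComponentsWithStats(mm)
    return [(tuple(c[i].round(1)),int(s[i,4]),tuple(s[i,:4])) for i in range(1,n) if lo<s[i,4]<hi]
blue=(hsv[...,0]>100)&(hsv[...,0]<130)&(hsv[...,1]>130)
print("blue",blobs(blue,50,900,(190,50,340,180)))
dark=(im.max(2)<45)
print("dark",blobs(dark,40,2000,(190,60,335,180)))
red=((hsv[...,0]<8)|(hsv[...,0]>172))&(hsv[...,1]>150)&(hsv[...,2]>80)
print("red",blobs(red,100,5000,(200,180,330,300)))
cv2.imwrite("pics/w1z.png",cv2.resize(im[40:275,180:350],None,fx=2.5,fy=2.5,interpolation=cv2.INTER_CUBIC))
for nm,uv,z in [("hub",(269,123),176),("b1",(264,80),162),("b2",(309,118),162),("b3",(273,162),162),("b4",(228,127),162),("amber",(223,84),130),("knob",(252,219),100),("lev",(280,261),98)]:
    print(nm,onz("wrist",uv,z,o).round(1))
E
```

```text
blue []
dark []
red [((np.float64(260.4), np.float64(233.8)), 608, (np.int32(241), np.int32(212), np.int32(44), np.int32(54)))]
hub [532.7 113.8 176. ]
b1 [518.6 157.  162. ]
b2 [576.5 127.3 162. ]
b3 [547.3  70.4 162. ]
b4 [488.7  99.7 162. ]
amber [472.  145.4 130. ]
knob [540.7 -26.9 100. ]
lev [595.1 -85.3  98. ]
```

View pics/w1z.png

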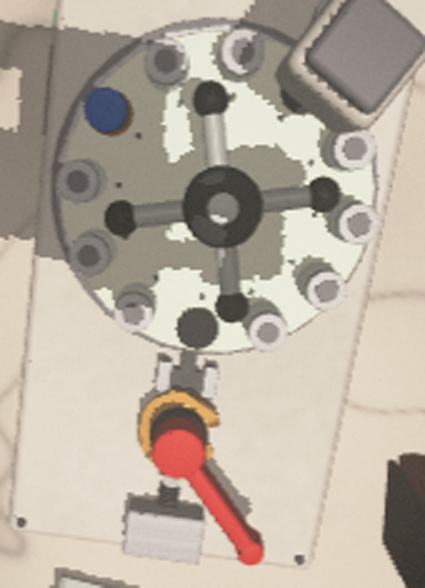

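{"api": "carry_out", "payload": {"rows": [[[0.0148,0.0196,0.03],[0,0,0],0.7],[[0,0,0.03],[0,0,-0.117],0.7],[[0,0,0.03],[0,0,0],0.7],[[0,0,0.03],[0,0,0],0.7],[[0,0,0.025],[0,0,0],0.7],[[0,0,0.025],[0,0,0],0.7],[[0,0,0],[0,0,0],0.7],[[0,0,0],[0,0,0],0.7],[[0,0,0],[0,0,0],0.7]]}}

```text
t: 3.92
ee_pos: [545.7, 77.5, 193.9]
orientation: [1.856, 2.533, 0.002]
ft_force: [-0.1, 1.1, 0.7]
width: 31.2
```

```bash
python3 - <<'E'
from h import *
o=readout.get_obs()
for n in ["wrist","scene"]: 
    im=imaging.get_image(n)[:,:,::-1]; cv2.imwrite(f"pics/{n}2.png",im)
cv2.imwrite("pics/scene2z.png",cv2.resize(im[150:300,170:330],None,fx=4,fy=4))
M=R.from_rotvec(o["orientation"]).as_matrix()
print(o["t"],o["ee_pos"],o["width"],np.degrees(np.arctan2(M[1,0],M[0,0])))
E
```

```text
3.9167 [545.70814478  77.53191389 193.89962249] 31.226731054484475 107.54777958847883
```

View pics/wrist2.png

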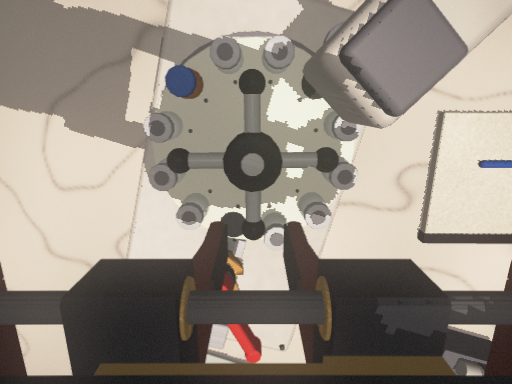

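View pics/scene2z.png

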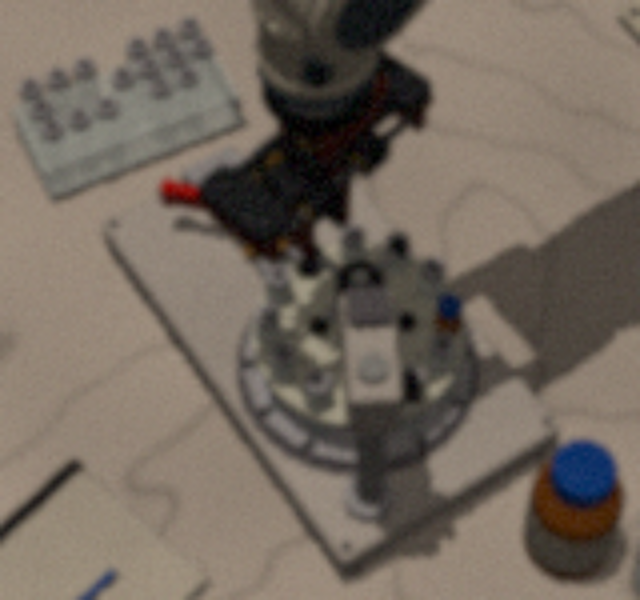

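The ball at (253,229) sits centred between the fingertips, at about (220,225) and (293,225). Now descending.

{"api": "carry_out", "payload": {"rows": [[[0,0,0.016],[0,0,0],0.7],[[0,0,0.016],[0,0,0],0.7],[[0,0,0.0155],[0,0,0],0.7],[[0,0,0],[0,0,0],0.8],[[0,0,0],[0,0,0],0.8],[[0,0,0],[0,0,0],0.8]]}}

```text
t: 4.52
ee_pos: [545.4, 77.5, 146.5]
orientation: [1.854, 2.535, 0.001]
ft_force: [-1.7, -1.1, -0.1]
width: 17.5
```

```bash
python3 - <<'E'
from h import *
o=readout.get_obs()
for n in ["wrist"]: 
    im=imaging.get_image(n)[:,:,::-1]; cv2.imwrite(f"pics/{n}3.png",im)
M=R.from_rotvec(o["orientation"]).as_matrix()
print(o["t"],o["ee_pos"],o["width"],np.degrees(np.arctan2(M[1,0],M[0,0])),o["ft_force"])
E
```

```text
4.5167 [545.38632416  77.46810603 146.48463201] 17.500606944509794 107.63234265623583 [-1.67721133 -1.130473   -0.05145048]
```

View pics/wrist3.png

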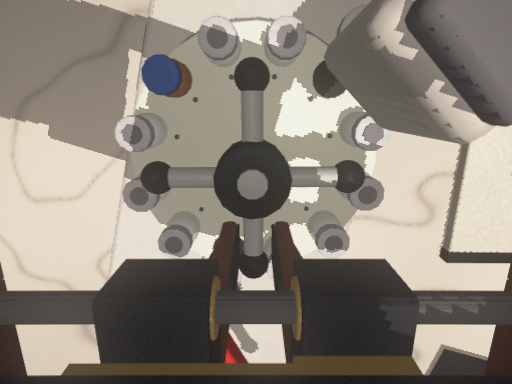

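{"api": "carry_out", "payload": {"rows": [[[4e-05,-0.00167,0],[0,0,0.0436],0.8],[[4e-05,-0.00167,0],[0,0,0.0436],0.8],[[4e-05,-0.00167,0],[0,0,0.0436],0.8],[[4e-05,-0.00167,0],[0,0,0.0436],0.8],[[4e-05,-0.00167,0],[0,0,0.0436],0.8],[[4e-05,-0.00167,0],[0,0,0.0436],0.8],[[4e-05,-0.00167,0],[0,0,0.0436],0.8],[[4e-05,-0.00167,0],[0,0,0.0436],0.8],[[4e-05,-0.00167,0],[0,0,0.0436],0.8],[[4e-05,-0.00167,0],[0,0,0.0436],0.8],[[4e-05,-0.00167,0],[0,0,0.0436],0.8],[[4e-05,-0.00167,0],[0,0,0.0436],0.8]]}}

```text
t: 5.57
ee_pos: [525.2, 76.8, 146.5]
orientation: [2.45, 1.967, 0.001]
ft_force: [-2.9, 0.9, 1.1]
width: 17.2
```

```bash
cat > look.py <<'E'
from h import *
import sys
o=readout.get_obs()
im=imaging.get_image("wrist")[:,:,::-1]; cv2.imwrite(f"pics/{sys.argv[1]}.png",im)
M=R.from_rotvec(o["orientation"]).as_matrix()
d=o["ee_pos"][:2]-np.array([532.8,113.6])
print(o["t"],o["ee_pos"],o["width"],np.degrees(np.arctan2(M[1,0],M[0,0])),o["ft_force"],"r",np.hypot(*d),"ang",np.degrees(np.arctan2(d[1],d[0])))
E
python3 look.py wrist4
```

```text
5.5667 [525.17658053  76.77842289 146.47291798] 17.231664776156418 77.52402953199687 [-2.92556016  0.86375283  1.10921331] r 37.60246089832938 ang -101.69707171778371
```

View pics/wrist4.png

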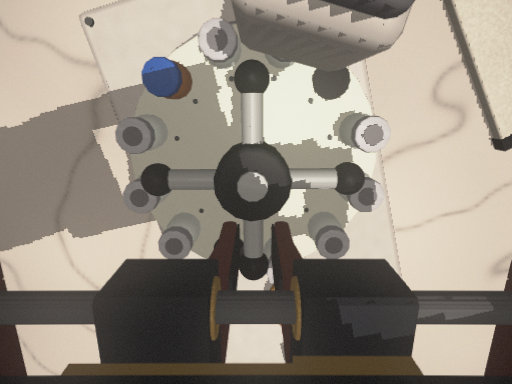

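The carousel followed the arm by one click, and the picture is unchanged in the tool frame. Next click.

{"api": "carry_out", "payload": {"rows": [[[4e-05,-0.00167,0],[0,0,0.0436],0.8],[[4e-05,-0.00167,0],[0,0,0.0436],0.8],[[4e-05,-0.00167,0],[0,0,0.0436],0.8],[[4e-05,-0.00167,0],[0,0,0.0436],0.8],[[4e-05,-0.00167,0],[0,0,0.0436],0.8],[[4e-05,-0.00167,0],[0,0,0.0436],0.8],[[4e-05,-0.00167,0],[0,0,0.0436],0.8],[[4e-05,-0.00167,0],[0,0,0.0436],0.8],[[4e-05,-0.00167,0],[0,0,0.0436],0.8],[[4e-05,-0.00167,0],[0,0,0.0436],0.8],[[4e-05,-0.00167,0],[0,0,0.0436],0.8],[[4e-05,-0.00167,0],[0,0,0.0436],0.8]]}}

```text
t: 6.62
ee_pos: [507.9, 86.1, 146.2]
orientation: [-2.874, -1.268, -0.002]
ft_force: [-1.8, 3.3, 0.8]
width: 17.5
```

```bash
python3 look.py wrist5
```

```text
6.6167 [507.9304224   86.13769245 146.23996688] 17.457119466684738 47.604902840332834 [-1.80608706  3.27877889  0.80788274] r 37.04961843071531 ang -132.1636581434593
```

View pics/wrist5.png

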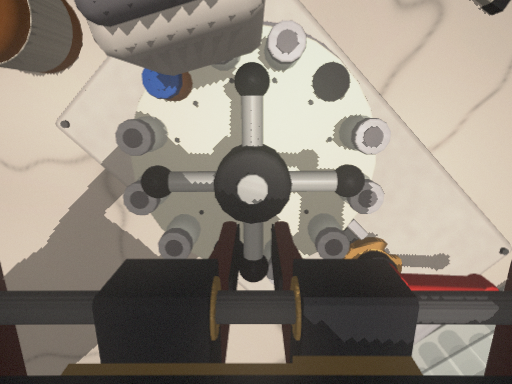

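Two clicks are done, and the amber vial is one place short of the needle head. Now the last click.

{"api": "carry_out", "payload": {"rows": [[[4e-05,-0.00167,0],[0,0,0.0436],0.8],[[4e-05,-0.00167,0],[0,0,0.0436],0.8],[[4e-05,-0.00167,0],[0,0,0.0436],0.8],[[4e-05,-0.00167,0],[0,0,0.0436],0.8],[[4e-05,-0.00167,0],[0,0,0.0436],0.8],[[4e-05,-0.00167,0],[0,0,0.0436],0.8],[[4e-05,-0.00167,0],[0,0,0.0436],0.8],[[4e-05,-0.00167,0],[0,0,0.0436],0.8],[[4e-05,-0.00167,0],[0,0,0.0436],0.8],[[4e-05,-0.00167,0],[0,0,0.0436],0.8],[[4e-05,-0.00167,0],[0,0,0.0436],0.8],[[4e-05,-0.00167,0],[0,0,0.0436],0.8]]}}

```text
t: 7.67
ee_pos: [497.6, 102.8, 146.1]
orientation: [-3.104, -0.483, -0.003]
ft_force: [-0.6, -0.2, 0.6]
width: 17.6
```

```bash
python3 look.py wrist6
```

```text
7.6667 [497.59571304 102.83739157 146.10089038] 17.62573412949082 17.685353534073776 [-0.62683074 -0.17899156  0.61185497] r 36.812709228690004 ang -163.00062842325494
```

View pics/wrist6.png

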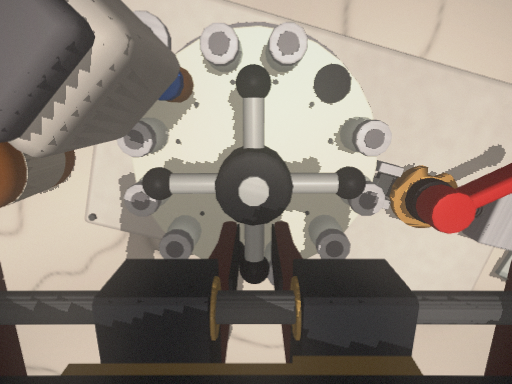

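{"api": "carry_out", "payload": {"rows": [[[0,0,0],[0,0,0],0.7],[[0,0,0],[0,0,0],0.7],[[0,0,0],[0,0,0],0.7],[[0,0,-0.02],[0,0,0],0.7],[[0,0,-0.04],[0,0,0],0.7],[[0,0,-0.04],[0,0,0],0.7],[[0,0,-0.04],[0,0,0],0.7],[[-0.02,0.02,-0.03],[0,0,0],0.8],[[-0.02,0.03,-0.03],[0,0,0],1.0],[[0,0,0],[0,0,0],1.0],[[0,0,0],[0,0,0],1.0]]}}

```text
t: 8.63
ee_pos: [475.6, 45.5, 343.6]
orientation: [3.104, 0.481, 0.006]
ft_force: [0.0, 0.0, -0.5]
width: 3.4
```

```bash
python3 look.py wrist7; python3 - <<'E'
from h import *
import pickle
pickle.dump(readout.get_obs(),open("o7.pkl","wb"))
E
```

```text
8.6333 [475.57057798  45.52069817 343.56298066] 3.3659087953274844 17.624607905623833 [ 0.02230118  0.0298526  -0.47839587] r 88.93816999899511 ang -130.05137595203885
```

View pics/wrist7.png

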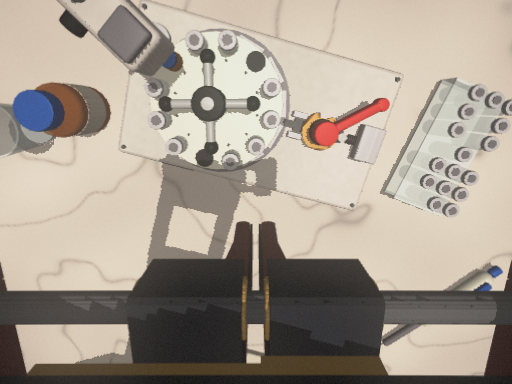

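```bash
python3 - <<'E'
from h import *
import pickle
o=pickle.load(open("o7.pkl","rb"))
im=cv2.imread("pics/wrist7.png"); cv2.imwrite("pics/w7z.png",cv2.resize(im[10:190,110:410],None,fx=2.6,fy=2.6,interpolation=cv2.INTER_CUBIC))
P={}
for nm,uv,z in [("hub",(208,103.5),176),("b1",(207.5,57),162),("b2",(253,104),162),("b3",(211.5,148),162),("b4",(165,104),162),("amber",(172,62),130),("knob",(326,133.5),100),("lev",(383,105),98)]:
    P[nm]=onz("wrist",uv,z,o)[:2]; d=P[nm]-P["hub"]; print(nm,P[nm].round(1),np.hypot(*d).round(1),np.degrees(np.arctan2(d[1],d[0])).round(1))
d=P["lev"]-P["knob"]; print(np.hypot(*d),np.degrees(np.arctan2(d[1],d[0])))
E
```

```text
hub [531.6 113. ] 0.0 0.0
b1 [574.5 127.4] 45.2 18.5
b2 [544.9  69.8] 45.2 -72.9
b3 [487.1  99. ] 46.6 -162.5
b4 [516.8 157.8] 47.2 108.2
amber [560.3 169.2] 63.1 62.9
knob [538.5 -29.1] 142.3 -87.2
lev [592.7 -84.6] 206.8 -72.8
77.53009108568953 -45.67993816431609
```

View pics/w7z.png

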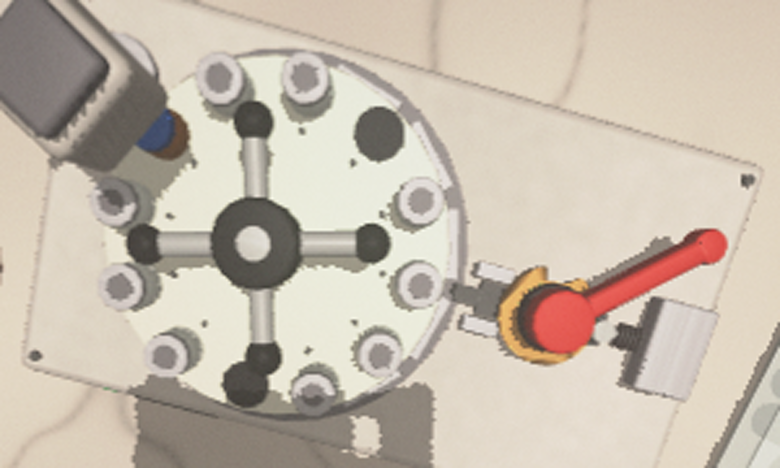

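The arms lie at 18° + 90k (mean) and amber is at 63° world, which matches the needle direction, so the stop is confirmed. The lever is at −45.5°, with its axis near (539.6,−30.5). Next I go over to the lever's counter-clockwise side.

{"api": "carry_out", "payload": {"rows": [[[0.0217,0.0327,0],[0,0,0],1],[[0.0217,0.0327,0],[0,0,0],1],[[0.0217,0.0327,0],[0,0,0],1],[[0.0217,0.0327,0],[0,0,0],1],[[0,0,0],[0,0,-0.12],1],[[0,0,0],[0,0,-0.12],1],[[0,0,0],[0,0,-0.12],1],[[0,0,0],[0,0,-0.12],1],[[0,0,0],[0,0,-0.12],1],[[0,0,0],[0,0,-0.12],1],[[0,0,0],[0,0,-0.12],1],[[0,0,0],[0,0,-0.12],1]]}}

```text
t: 9.68
ee_pos: [597.2, -50.5, 339.1]
orientation: [-2.521, -1.87, 0.004]
ft_force: [0.4, -0.2, 0.6]
width: 0.2
```

{"api": "carry_out", "payload": {"rows": [[[0,0,0],[0,0,-0.12],1],[[0,0,0],[0,0,-0.12],1],[[0,0,0],[0,0,-0.12],1],[[0,0,0],[0,0,-0.12],1],[[0,0,0],[0,0,-0.12],1],[[0,0,0],[0,0,-0.12],1],[[0,0,0],[0,0,-0.12],1],[[0,0,0],[0,0,-0.12],1],[[0,0,0.04],[0,0,-0.12],1],[[0,0,0.04],[0,0,0],1],[[0,0,0.04],[0,0,0],1],[[0,0,0.02],[0,0,0],1]]}}

```text
t: 10.68
ee_pos: [594.0, -50.2, 194.8]
orientation: [-1.207, -2.891, 0.004]
ft_force: [-0.7, 1.1, 0.3]
width: 0.5
```

```bash
python3 look.py wrist8; python3 - <<'E'
from h import *
im=imaging.get_image("scene")[:,:,::-1]; cv2.imwrite("pics/scene8z.png",cv2.resize(im[150:300,170:330],None,fx=4,fy=4))
E
```

```text
10.6833 [594.00746732 -50.16673277 194.83751321] 0.541873831518951 134.6844136054122 [-0.67637197  1.09461512  0.32810721] r 174.83105221007602 ang -69.50687761828944
```

View pics/wrist8.png

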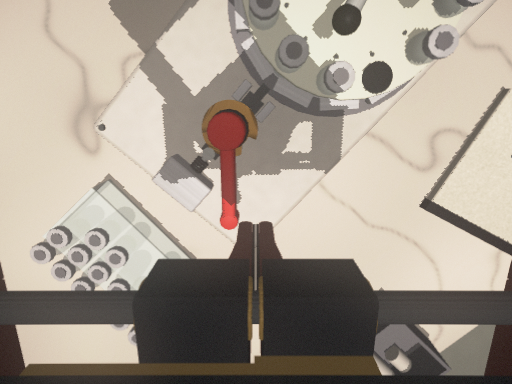

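View pics/scene8z.png

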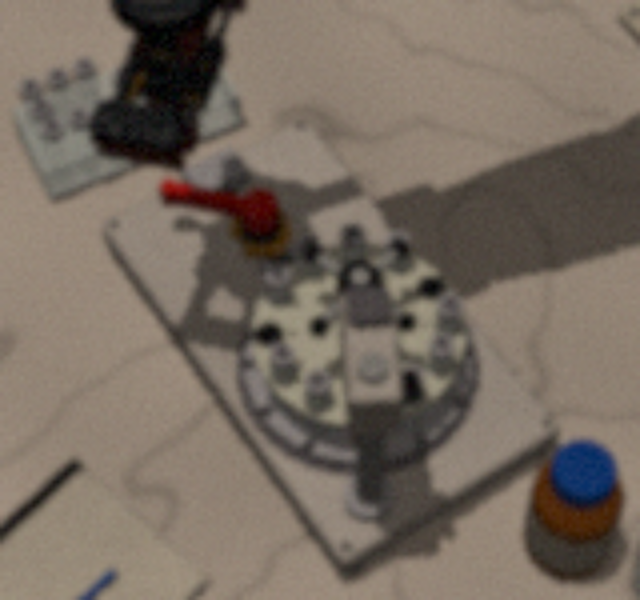

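The wrist view shows the lever from the knob (227,130) to its end (229,220). The closed fingers are about 30 px to its right, on the counter-clockwise side. Descending there.

{"api": "carry_out", "payload": {"rows": [[[-0.005,0.003,0.03],[0,0,0],1],[[0,0,0.03],[0,0,0],1],[[0,0,0.025],[0,0,0],1],[[0,0,0.02],[0,0,0],1],[[0,0,0.013],[0,0,0],1],[[0,0,0],[0,0,0],1]]}}

```text
t: 11.28
ee_pos: [602.0, -52.5, 81.6]
orientation: [-1.21, -2.895, 0.002]
ft_force: [-0.3, -0.4, 0.6]
width: 0.2
```

```bash
python3 look.py wrist9
```

```text
11.2833 [602.04497699 -52.53966239  81.64484158] 0.24554982453870652 134.6344018964683 [-0.32091774 -0.35393845  0.55293437] r 179.99237277802231 ang -67.37422374153624
```

View pics/wrist9.png

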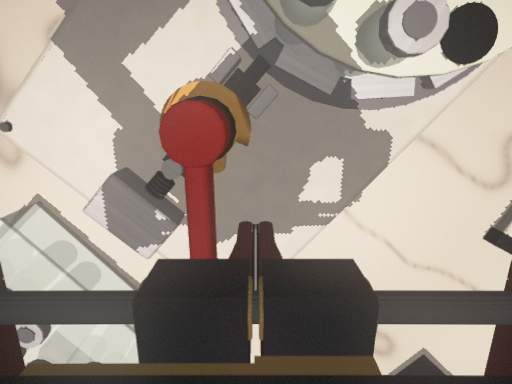

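{"api": "carry_out", "payload": {"rows": [[[0,-0.005,0.003],[0,0,0],1],[[0,-0.004,0],[0,0,0],1],[[-0.00093,-0.003,0],[0,0,0.05],1],[[-0.00093,-0.003,0],[0,0,0.05],1],[[-0.00093,-0.003,0],[0,0,0.05],1],[[-0.00093,-0.003,0],[0,0,0.05],1],[[-0.00093,-0.003,0],[0,0,0.05],1],[[-0.00093,-0.003,0],[0,0,0.05],1],[[-0.00093,-0.003,0],[0,0,0.05],1],[[-0.00093,-0.003,0],[0,0,0.05],1],[[-0.00093,-0.003,0],[0,0,0.05],1],[[-0.00093,-0.003,0],[0,0,0.05],1]]}}

```text
t: 12.33
ee_pos: [577.0, -83.3, 82.3]
orientation: [1.894, 2.504, 0.002]
ft_force: [1.1, 0.8, 0.1]
width: 0.5
```

```bash
python3 look.py wrist10
```

```text
12.3333 [576.99340924 -83.33360801  82.32109235] 0.45918055300742366 105.79283031355544 [1.06726158 0.8142477  0.06242724] r 201.831373636926 ang -77.35192408617658
```

View pics/wrist10.png

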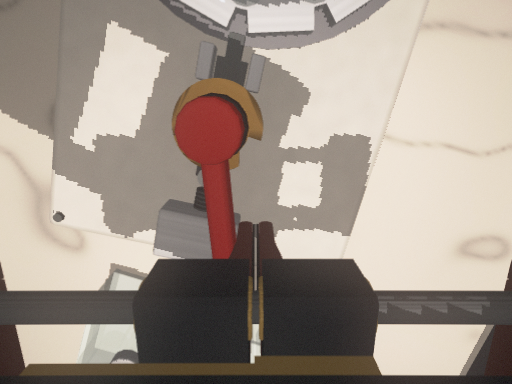

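{"api": "carry_out", "payload": {"rows": [[[-0.00093,-0.003,0],[0,0,0.05],1],[[-0.00093,-0.003,0],[0,0,0.05],1],[[-0.00093,-0.003,0],[0,0,0.05],1],[[-0.00093,-0.003,0],[0,0,0.05],1],[[-0.00093,-0.003,0],[0,0,0.05],1],[[-0.00093,-0.003,0],[0,0,0.05],1],[[-0.00093,-0.003,0],[0,0,0.05],1],[[-0.00093,-0.003,0],[0,0,0.05],1],[[-0.00093,-0.003,0],[0,0,0.05],1],[[-0.00093,-0.003,0],[0,0,0.05],1],[[-0.00093,-0.003,0],[0,0,0.05],1],[[-0.00093,-0.003,0],[0,0,0.05],1]]}}

```text
t: 13.38
ee_pos: [541.9, -94.5, 82.3]
orientation: [2.548, 1.834, 0.003]
ft_force: [0.6, 0.4, -0.7]
width: 0.5
```

```bash
python3 look.py wrist11
```

```text
13.3833 [541.91301505 -94.53970961  82.25598628] 0.5279681060820557 71.48922118431045 [ 0.56019528  0.42393696 -0.71977119] r 208.33911240728588 ang -87.49301060607537
```

View pics/wrist11.png

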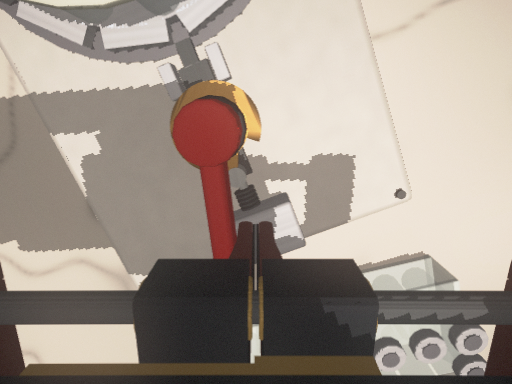

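{"api": "carry_out", "payload": {"rows": [[[-0.00093,-0.003,0],[0,0,0.05],1],[[-0.00093,-0.003,0],[0,0,0.05],1],[[-0.00093,-0.003,0],[0,0,0.05],1],[[-0.00093,-0.003,0],[0,0,0.05],1],[[-0.00093,-0.003,0],[0,0,0.05],1],[[-0.00093,-0.003,0],[0,0,0.05],1],[[-0.00093,-0.003,0],[0,0,0.05],1],[[-0.00093,-0.003,0],[0,0,0.05],1],[[-0.00093,-0.003,0],[0,0,0.05],1],[[-0.00093,-0.003,0],[0,0,0.05],1],[[-0.00093,-0.003,0],[0,0,0.05],1]]}}

```text
t: 14.35
ee_pos: [508.5, -85.3, 81.8]
orientation: [2.95, 1.075, 0.002]
ft_force: [0.2, -1.0, 0.2]
width: 0.3
```

```bash
python3 look.py wrist12
```

```text
14.35 [508.54907839 -85.33775987  81.78352227] 0.30024414541213884 40.04951054833008 [ 0.19635587 -1.0496087   0.22107465] r 200.41042762975053 ang -96.95018177252538
```

View pics/wrist12.png

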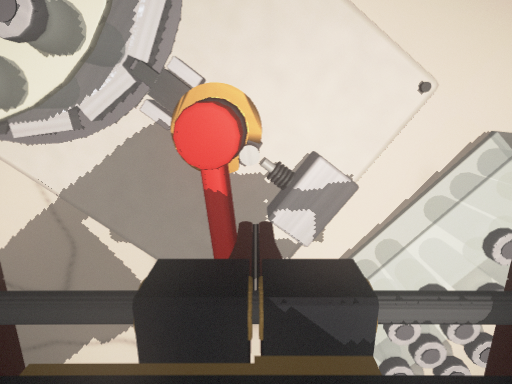

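The lever is at about 1.36 rad and the roller looks seated in the notch at (248,155). I'll back off and check.

{"api": "carry_out", "payload": {"rows": [[[0,0.008,0],[0,0,0],1],[[0,0.015,0],[0,0,0],1],[[0,0.005,-0.03],[0,0,0],1],[[0,0,-0.04],[0,0,0],1],[[0,0,-0.04],[0,0,0],1],[[-0.02,0,-0.04],[0,0,0],1],[[-0.03,0,-0.02],[0,0,0],1],[[0,0,0],[0,0,0],1],[[0,0,0],[0,0,0],1]]}}

```text
t: 15.15
ee_pos: [489.4, -138.8, 250.0]
orientation: [2.949, 1.075, 0.005]
ft_force: [0.2, -0.3, -0.3]
width: 0.5
```

```bash
python3 look.py wrist13; python3 - <<'E'
from h import *
import pickle
pickle.dump(readout.get_obs(),open("o13.pkl","wb"))
im=cv2.imread("pics/wrist13.png"); cv2.imwrite("pics/w13z.png",cv2.resize(im[:250,100:400],None,fx=2.4,fy=2.4,interpolation=cv2.INTER_CUBIC))
im=imaging.get_image("top")[:,:,::-1]; cv2.imwrite("pics/top13.png",im)
E
```

```text
15.15 [ 489.36850355 -138.8340296   249.95966782] 0.4984443361665497 40.0626908513129 [ 0.2173844  -0.26381133 -0.33800174] r 256.1429955774735 ang -99.76221258080494
```

View pics/w13z.png

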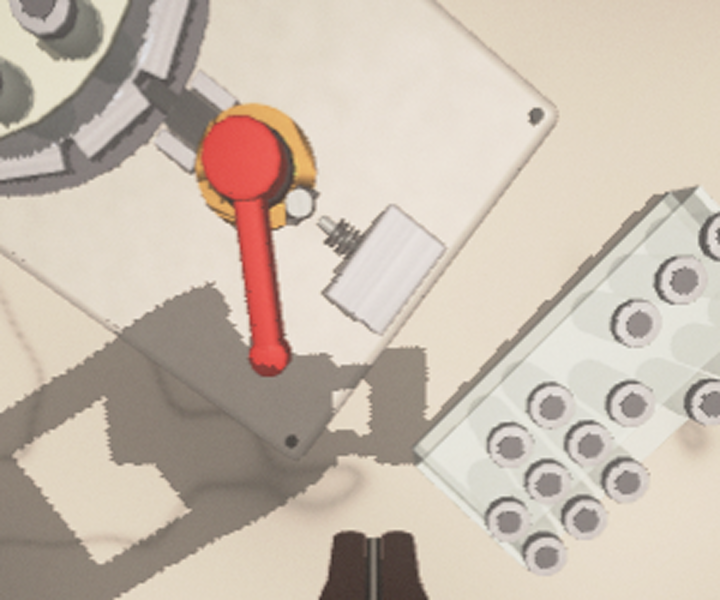

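View pics/top13.png

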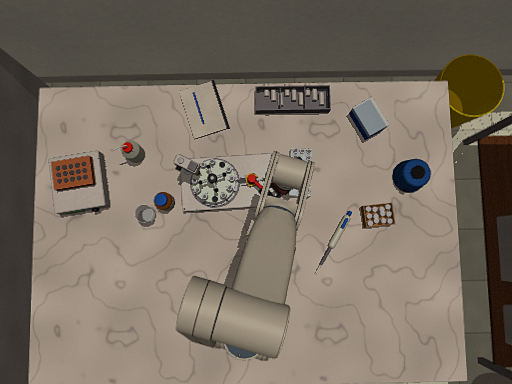

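```bash
python3 - <<'E'
from h import *
import pickle
o=pickle.load(open("o13.pkl","rb"))
q=lambda u,v,z: onz("wrist",(100+u/2.4,v/2.4),z,o)[:2]
k=q(242,158,100); l=q(270,356,98); r=q(300,205,62); d=l-k
a=np.degrees(np.arctan2(d[1],d[0])); print(k,l,np.hypot(*d),a,"q",np.radians(-60+3-a)); print("roller",r,np.hypot(*(r-k)))
E
```

```text
[539.60212378 -31.51835855] [486.0382984  -86.61566633] 76.84267508190331 -134.19146584622737 q 1.3472452334574185
roller [539.98471359 -55.30285776] 23.787576114843187
```

The lever is at about 1.35 rad and the roller sits 24 mm from the lock axis. On the rim it would be about 32 mm, so it has dropped about 8 mm. The arm is clear, so I'm handing in.

```bash
python3 -c "
from workcell import close_job
print(close_job())"
```

```text
the job is handed in; nothing more can be done
None
```

The amber vial is under the needle and the carousel is locked. I handed the job in at about 15 s; no verdict was reported.

- **Carousel:** I straddled one hand-wheel arm loosely with the fingers and turned it three clicks clockwise, checking by picture after each click. Afterwards the arms were at about 18° + 90k and the amber cap was at about 63°, which is the needle's direction. The cap is partly hidden by the needle head, so its measured radius read low (63 mm instead of 70 mm). I therefore trusted the angles rather than the radius.
- **Lock:** I pushed the red lever clockwise with the closed fingers. From the last picture it stood at about 1.35 rad. The roller was 24 mm from the lock axis, so it had dropped about 8 mm into the notch, and the bolt's nose looked seated in a slot of the carousel's rim plate.
- **Clearance:** the arm was about 250 mm up and touching nothing when I handed in. In the last top view the other things on the bench looked unmoved, though the arm partly hid the vial rack. I judged that by eye and did not measure it. I saw no sign of touching the needle head; forces read between moves stayed within a few newtons.
- **Disagreement:** at the lever the fingertips stood about 5 mm higher than commanded (82 instead of 77 mm), and later 3 mm more down was not reached. The fingers still overlapped the lever by 16 mm, so I carried on.

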